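Reset the tripped cut-out of the bench power block

ROBOT

A 7-joint arm with a two-finger parallel gripper is mounted at the origin on the work surface; the furniture and walls round the work are solid. World frame = base frame: x ahead of the robot, y to its left, z up, the work surface at z = 0. Lengths are in m, angles in rad, forces in N, time in s.
With the tool pointing down it reaches from about 0.4 to 0.85 m from the base axis. Payload 10.4 kg.
Tool frame: the origin (TCP) lies on the mounting face of the last link; the fingertips stand 173 mm ahead of it and the grasp point (between the pads) lies 155 mm ahead of it (manip.tip_extent is the distance from the TCP to the fingertips, in m); z points along the fingers, y is the line along which they close (so a half turn about z gives the same grasp; the last joint's range is limited). The gripper opens to 85 mm and grips with 20 to 120 N. Pads are 22 mm wide; open, the fingers measure 114 mm over their backs; the gripper's body (76 mm by 85 mm) begins 54 mm behind the grasp point. The pads swing forward as they close: fully open they stand 13 mm farther back than shut.
Start: joints at [1.305, 0.332, -0.065, 1.46, 0.022, 1.35, -0.088], TCP at [0.15, -0.607, 0.405] pointing down, gripper open.
Joint ranges: [-2.6, 2.6], [-0.5, 2.12], [-1.47, 1.34], [0.16, 2.42], [-1.27, 4.41], [0.06, 2.06], [-2.6, 2.6]. Speed limits (rad/s): [2.22, 2.22, 2.79, 2.79, 3.14, 3.14, 3.14].

INTERFACE

Orientations are given as a unit quaternion [x, y, z, w].
In Python, from workcell import manip gives the robot as it stands.
- The arm moves only by the tool move_arm, never from a script. Its argument "plan" is one flat list of numbers, 7 for each row, row after row: the turn, a rotation vector about the tool's x, y, z in rad, then the shift along the tool's x, y, z in m, then the finger opening in m, from 0 to 0.0854. In form: [ax, ay, az, dx, dy, dz, gripper, ax, ay, az, dx, dy, dz, gripper, ...]. A call has 1 to 12 rows; each row is the pose to reach, as a shift and turn from the pose commanded when the call began, along the tool's axes at that moment; what a row does not reach only later rows make up. A row lasts 1/8 s, in which the tool goes at most 62.5 mm and 10.7 degrees, less where a joint would pass 70% of its speed; a pose out of reach is approached as far as the arm can. A call with a gripper value outside its range is refused whole. The fingers move at their own pace and stop on an object; "squeeze" is the grip in N (left out, the last holds). Time passes only in rows, so rows that repeat a pose let the fingers close. It gives the time, the measured TCP pose, the force, the opening and the grip force at its end, in the units of the state.
- manip.get_obs(): the state, without advancing time (a new reading comes with each control period).
- manip.camera(name): name is "scene" or "top" or "wrist"; returns a dict with "color" (420x560x3 uint8, red, green, blue), "fx", "fy", "cx", "cy" (pixels), "cam_to_world" (4x4, takes a point from camera to world coordinates); the wrist camera has in their place "mount" (4x4, takes a point from camera to tool coordinates, whose origin is the TCP and whose axes are the flange's). Camera axes: x right, y down, z forward; pixel columns grow to the right and rows downward; lengths in m; the calibration is good to about 2 mm. A picture is of the moment at which its call begins: read the wrist's pose just before it. There is no depth.
- manip.hand_in(): hands the job in; it is judged then, once.
Trained networks look in a picture, given as the dict that the camera call returned (one of the last four; its "shot" number tells which), for a name from the list of things; names that differ only in an ending like _2 or _b are one class to them, and where a whole thing is asked for, a point or a joint stands for the part that bears it (a point fixed in the world has none). Each returns a list of dicts, best first, with "conf" (0 to 1); they miss things now and then, are a little off and sometimes report something else, mostly with a low value. They report only what shows in the picture. A call takes as long as a camera call.
- manip.look_for(picture, label): "position" ([x, y, z] in m, in the coordinates of the camera as it stood for that picture, good to about 4 mm: the middle of the surface that is visible of it).
- manip.silhouettes(picture, label): "pixels" (420x560 bool, what is visible of it).
- manip.tip_of(picture, label): "position" ([x, y, z] in m, in the coordinates of the camera as it stood for that picture, good to about 4 mm: a listed point, or the origin of a listed thing).
The state is a dict: "clock": time; "joint_pos": joint angles; "joint_velocities": joint speeds; "tau": joint torques, N m; "position": TCP position; "ee_rot": TCP orientation; "ft_force": force on the tool from outside, world axes, zero at the start; "torque": the same for the moment, N m; "grip_width": opening from 0.0 (shut) to 1.0 (fully open); "grasp_force": force on a finger pad.
Only numpy, scipy, OpenCV 4.12 (cv2) and the standard library are available. Lean on these libraries where they do the work, as an engineer would, in place of code of your own. Each camera call takes 0.05 s, during which the arm holds its last target. There are 200 camera calls.

TASK

The bench power block has tripped. Press the free edge of the dark cover on its top with a fingertip so that the latch lets go and the cover pops fully open, push the red cut-out button under it all the way in so that it stays in, then push the cover down and press it again until it latches shut. Touch only, with the fingers: do not lift or shove the block, and leave the things around it where they are.

Things in the scene. Friction and masses are not known exactly. Their poses are not given: they have to be found in the camera images.
- power_block: loose bench power strip, 1.6 kg, on rubber feet: grey housing 112 x 258 x 60 mm high (its x, y, z), black end caps, two round sockets in the top at its +y end, dark cover flush in the top at its -y end. Origin: centre of the underside. z up; y along it, from cover to sockets; x across it, from the cover's free edge to the cover's hinge. All block coordinates below are in this frame.
- cover_hinge (a point): middle of the cover's hinge axis, fixed in the housing at block (36, -62, 58) mm; the axis runs along the block's y. The housing behind it is 60 mm high and ends 20 mm behind the axis.
- cover_press (a point): point to press on the outer face of the dark grey cover, among five ribs near its free edge; moves with the cover, 48 mm from the hinge axis (shut: block (-12, -62, 60) mm). The housing in front of the free edge is only 50 mm high, so a finger may overhang it.
- cover_edge (a point): middle of the cover's free edge on its outer face, 64 mm from the hinge axis; moves with the cover. The cover is a plate 100 mm wide (along y) and 4 mm thick, its outer face 2 mm above the hinge axis when shut. Under it, near the free edge at block y = -88 mm, hangs a white latch tongue 19 mm wide, 13 mm thick and 25 mm long.
- cover (a joint): cover angle, rad: 0 latched flush, -0.116 pressed onto its stop (5.5 mm down at cover_press), 1.22 fully open (rises from the hinge, leaning 20 degrees from upright to -x). Push-push latch with damped spring: pressed below about -0.1 (best onto the stop) and let go, it opens by itself in about 1 s if it was latched, or stays latched if it was open; pressed less, it goes back. About 2 N at cover_press up to the stop.
- cutout_top (a point): centre of the top of the red cut-out button, 18 mm across, vertical, at block (-6, -40) mm; top about 50 mm above the table when tripped, 44 mm fully in. Black collar round it 30 mm across, 43 mm high. The bay under the cover reaches from x = -29 to 39 and y = -114 to -10 mm in the block's frame; its floor is 38 mm above the table.
- cutout (a joint): how far the red button is pushed in, m: 0 to 0.0015 at the start (tripped), 0.006 fully in. It moves stiffly (about 4 N) and stays where it is left.
- tape_measure: black and yellow tape measure, 86 x 57 x 62 mm high; a bystander, loose, to be left alone. Origin: centre of its underside.
- print_cone: white 3D-printed cone, 72 mm across, 80 mm high; a bystander, loose, to be left alone. Origin: centre of its underside.
- sticker_pack_2: smaller orange and white pack, 60 x 94 x 24 mm high; a bystander, loose, to be left alone. Origin: centre of its underside.
- slot_cat: slot-together plywood cat, 40 x 92 x 86 mm high; a bystander, loose, to be left alone. Origin: centre of its underside.

How it is judged:
On the way, in this order (a step that is already met when the one before it is completed fails the run):
1. the latched cover is pressed in below flush (value of joint cover below -0.055 rad), for 0.04 s.
2. the cover has popped fully open by itself, with no finger on the block (value of joint cover above 1.1 rad and contact force between the fingers and power_block below 0.2 N), for 0.1 s.
3. the red cut-out button is pushed in while the cover stands open (value of joint cutout above 0.0045 m and value of joint cover above 0.6 rad), for 0.1 s.
4. the cover is pressed shut, below flush (value of joint cover below -0.055 rad), for 0.04 s.
At the end, for the whole second after the job is handed in: The cover is latched flush and still (joint within 0.03 rad of flush), the red button is in (joint over 4.5 mm), and the block stands flat and still within 30 mm of where it stood (value of joint cover between -0.03 and 0.03 rad and velocity of joint cover between -0.05 and 0.05 rad/s and value of joint cutout above 0.0045 m and angle between power_block's own z axis and vertical below 0.05 rad and height (world z) of power_block below 0.005 m and distance of power_block from where it was at the start of the episode below 0.03 m and linear speed of power_block below 0.02 m/s); the robot touches nothing.
It fails at once if the power block is lifted, tipped or shoved more than 30 mm (distance of power_block from where it was at the start of the episode above 0.03 m or height (world z) of power_block above 0.012 m or angle between power_block's own z axis and vertical above 0.12 rad).
It fails at once if a bystander is shifted, lifted or knocked over (moved more than 25 mm or tipped) (distance of any of tape_measure, print_cone, sticker_pack_2, slot_cat from where it was at the start of the episode above 0.025 m or angle between any of tape_measure, print_cone, sticker_pack_2, slot_cat's own z axis and vertical above 0.5 rad).
It also fails if it takes over 48 s, if anything falls off the work surface, if the arm or the gripper's body presses on something with over 40 N, if the wrist force passes 120 N, or if a joint passes its speed limit or range.

## Working session

There is one attempt and no reset: what is moved stays moved. The work goes in short steps, Python scripts to look and compute and a tool call to move; the robot and the scene stay as the last step left them, time stands still between calls to the robot, and variables do not carry over. Pictures are saved under pics/ and viewed, at most 10 in all, crops included, and the job is handed in when it is done.

Besides the shell and the picture viewer there is one more tool, called after "Call:" in YAML: its name, and indented under it one key for each argument. move_arm: Moves the arm, as the interface text tells. Its arguments: {"type":"object","properties":{"plan":{"type":"array","items":{"type":"number"}},"squeeze":{"type":"number"}},"required":["plan"]}

```bash
mkdir -p pics; cat > h.py <<'E'
import numpy as np, cv2
from scipy.spatial.transform import Rotation as R
from workcell import manip
def T():
    o=manip.get_obs(); M=np.eye(4); M[:3,:3]=R.from_quat(o["ee_rot"]).as_matrix(); M[:3,3]=o["position"]; return M
def snap(n,save=None):
    W=T(); p=manip.camera(n)
    C=p["cam_to_world"] if n!="wrist" else W@p["mount"]
    if save: cv2.imwrite("pics/"+save,p["color"][:,:,::-1])
    return p,np.array(C)
def w(C,q): return (C@np.r_[q,1])[:3]
E
python3 - <<'E'
from h import *
np.set_printoptions(precision=4,suppress=True)
print(T(),manip.tip_extent,manip.get_obs())
ims=[]
for n in("scene","top","wrist"):
    p,C=snap(n); ims.append(p["color"]); print(n,C[:3,3])
    for l in("power_block","cover_hinge","cover_press","cover_edge","cutout_top","tape_measure","print_cone","sticker_pack_2","slot_cat"):
        for d in manip.tip_of(p,l)[:2]: print(l,round(d["conf"],2),w(C,d["position"]))
im=np.hstack(ims[:2]); cv2.imwrite("pics/a.png",cv2.resize(im,(800,300))[:,:,::-1]) 
E
```

```text
[[ 0.9707  0.2404 -0.0004  0.1502]
 [ 0.2404 -0.9707  0.0013 -0.6065]
 [-0.0001 -0.0014 -1.      0.4039]
 [ 0.      0.      0.      1.    ]] 0.1734 {'clock': 0.0, 'joint_pos': array([ 1.3054,  0.3329, -0.0647,  1.4609,  0.0216,  1.3499, -0.0885]), 'joint_velocities': array([ 0.0001,  0.0002, -0.0009, -0.0005, -0.0017,  0.0002, -0.0006]), 'tau': array([  0.0008, -62.5455,   0.0497, -39.1611,   0.0163,   0.0097,
         0.    ]), 'position': array([ 0.1502, -0.6065,  0.4039]), 'ee_rot': array([ 0.9926,  0.1211, -0.0001, -0.0007]), 'ft_force': array([-0.24  , -0.1783,  0.0855]), 'torque': array([-0.0167, -0.0358,  0.058 ]), 'grasp_force': 0.0, 'grip_width': 1.0022428093227056}
scene [0.0763 0.7939 0.7942]
power_block 0.89 [ 0.5137 -0.0198  0.0054]
cover_hinge 0.79 [ 0.5625 -0.0646  0.0598]
cover_hinge 0.35 [ 0.5096 -0.0178  0.0019]
cover_press 0.78 [ 0.5152 -0.0793  0.0598]
cover_edge 0.72 [ 0.5039 -0.0799  0.0616]
tape_measure 0.79 [ 0.375  -0.0335 -0.0003]
print_cone 0.98 [ 0.6191 -0.2728  0.0025]
sticker_pack_2 0.71 [ 0.4503 -0.2622 -0.0007]
slot_cat 0.71 [0.4703 0.171  0.0009]
top [0.4109 0.022  1.1572]
power_block 0.94 [ 0.5109 -0.0138 -0.0011]
cover_hinge 0.59 [ 0.5646 -0.0623  0.0587]
cover_hinge 0.52 [ 0.4525 -0.2676  0.0037]
cover_edge 0.65 [ 0.4975 -0.0846  0.0585]
tape_measure 0.8 [ 0.375  -0.0326 -0.0022]
print_cone 0.74 [ 0.6129 -0.2694  0.0016]
sticker_pack_2 0.72 [ 0.4525 -0.2626  0.0017]
slot_cat 0.58 [ 0.4702  0.1725 -0.0015]
wrist [ 0.2267 -0.5876  0.373 ]
```

View pics/a.png

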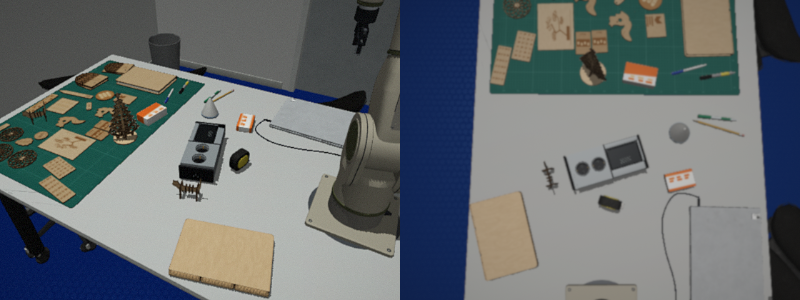

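The block lies around (605,163) in the top view (right half), with the cover toward the robot's right. The tape measure and cat are close to it. I'll close the fingers and bring the wrist camera over the cover.

Call:
move_arm:
  plan: [0,0,0,0.043,-0.043,0,0,0,0,0,0.086,-0.086,0,0,0,0,0,0.13,-0.13,0,0,0,0,0,0.172,-0.172,0,0,0,0,0,0.215,-0.215,0,0,0,0,0,0.258,-0.258,0,0,0,0,0,0.3,-0.3,0.01,0,0,0,0,0.34,-0.34,0.02,0,0,0,0,0.38,-0.38,0.03,0,0,0,0,0.425,-0.425,0.05,0,0,0,0,0.425,-0.425,0.05,0,0,0,0,0.425,-0.425,0.05,0]

```text
clock: 3.0
position: [0.4606, -0.0921, 0.3546]
ee_rot: [0.993, 0.121, -0.0, 0.0]
ft_force: [-0.3, -0.3, 0.2]
grip_width: -0.003
grasp_force: 0.0
```

```bash
python3 - <<'E'
from h import *
np.set_printoptions(precision=4,suppress=True)
o=manip.get_obs();print(T(),o["clock"],o["grip_width"],np.abs(o["joint_velocities"]).max())
for n in("wrist","top"):
    p,C=snap(n,n+"1.png"); print(n,C[:3,3])
    for l in("power_block","cover_hinge","cover_press","cover_edge"):
        for d in manip.tip_of(p,l)[:1]: print(l,round(d["conf"],2),w(C,d["position"]))
    for d in manip.silhouettes(p,"power_block")[:1]:
        m=d["pixels"].astype(np.uint8); print(m.sum(),cv2.minAreaRect(cv2.findNonZero(m)))
        print(np.array(C))
E
```

```text
[[ 0.9705  0.2411 -0.0004  0.4606]
 [ 0.2411 -0.9705 -0.0001 -0.0921]
 [-0.0004  0.     -1.      0.3546]
 [ 0.      0.      0.      1.    ]] 3.0 -0.0029241720524593494 0.025602572398943983
wrist [ 0.537  -0.0729  0.3229]
power_block 0.73 [ 0.5121 -0.0147  0.0022]
cover_hinge 0.86 [ 0.5598 -0.0592  0.0597]
cover_press 0.56 [ 0.5154 -0.0794  0.0582]
cover_edge 0.85 [ 0.5022 -0.0792  0.0577]
41876 ((196.7012176513672, 118.79866790771484), (140.83836364746094, 323.4913330078125), 87.25630187988281)
[[ 0.241  -0.9241 -0.2967  0.537 ]
 [-0.9705 -0.2294 -0.0739 -0.0729]
 [ 0.0002  0.3058 -0.9521  0.3229]
 [ 0.      0.      0.      1.    ]]
top [0.4109 0.022  1.1572]
power_block 0.84 [ 0.5096 -0.0161  0.0016]
cover_hinge 0.72 [ 0.5619 -0.0626  0.0585]
cover_press 0.82 [ 0.5162 -0.0758  0.0638]
cover_edge 0.74 [ 0.4981 -0.0813  0.059 ]
4334 ((286.7728576660156, 227.07891845703125), (49.620731353759766, 109.984619140625), 73.85565948486328)
[[-0.0001 -0.9909  0.1345  0.4109]
 [-0.9997 -0.0033 -0.0248  0.022 ]
 [ 0.025  -0.1345 -0.9906  1.1572]
 [ 0.      0.      0.      1.    ]]
```

View pics/wrist1.png

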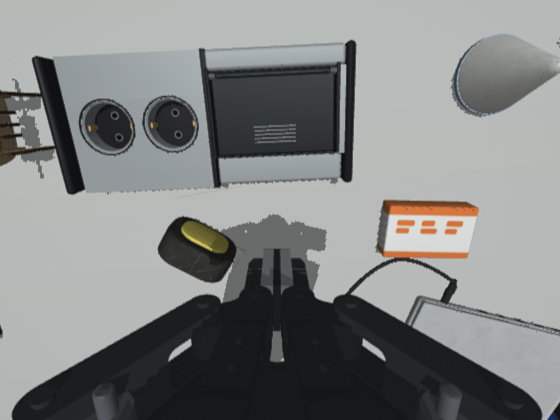

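The picture shows the cover at columns 210–340, rows 66–157, with its ribs centred near (275,133), and the fingers at the bottom (280,260). I'll back-project these lines to get the yaw.

```bash
python3 - <<'E'
from h import *
np.set_printoptions(precision=4,suppress=True)
p,C=snap("wrist")
def pl(u,v,z):
    d=C[:3,:3]@[(u-p["cx"])/p["fx"],(v-p["cy"])/p["fy"],1]; return (C[:3,3]+d*(z-C[2,3])/d[2])[:2]
for a,b in(((218,157),(340,153)),((55,57),(200,49)),((85,192),(217,187)),((215,73),(335,69))):
    A,B=pl(*a,.06),pl(*b,.06); d=A-B; print(A,B,np.hypot(*d),"yaw",np.arctan2(-d[0],d[1]))
print("ribs",pl(275,133,.06),p["fx"],p["cx"],p["cy"])
c=p["color"][30:210,20:380]; cv2.imwrite("pics/crop.png",cv2.resize(c,(800,400),interpolation=cv2.INTER_CUBIC)[:,:,::-1])
m=[pl(*q,.06) for q in((280,255),)];print(m)
E
```

```text
[ 0.4855 -0.0336] [ 0.5143 -0.1353] 0.10574602691561932 yaw 0.27513695183203535
[0.5323 0.1056] [ 0.5654 -0.0044] 0.11489307942701898 yaw 0.2920706848309707
[0.4258 0.0768] [ 0.4589 -0.0376] 0.11910765498910743 yaw 0.2813292549644526
[ 0.5511 -0.019 ] [ 0.577  -0.1113] 0.09591625539170516 yaw 0.273192219032022
ribs [ 0.5171 -0.0768] 302.8085966019309 276.4453333647584 205.03599580594818
[array([ 0.407 , -0.1088])]
```

View pics/crop.png

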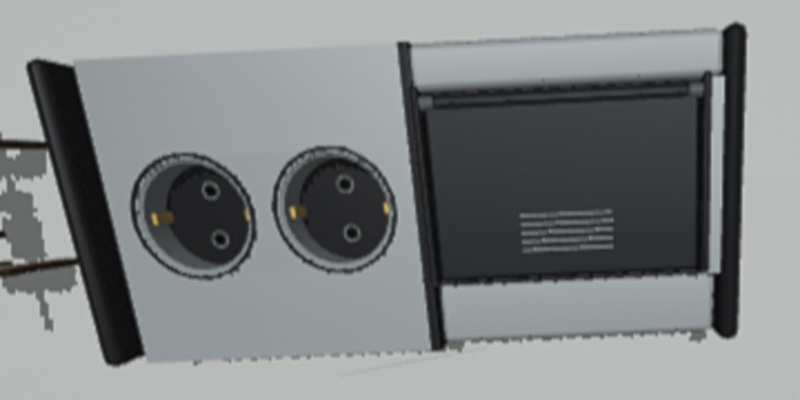

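Call:
move_arm:
  plan: [0,0,-0.035,0.051,0,0.03,0,0,0,-0.035,0.051,0,0.08,0,0,0,-0.035,0.051,0,0.11,0,0,0,-0.035,0.051,0,0.11,0,0,0,-0.035,0.051,0,0.11,0]

```text
clock: 4.28
position: [0.5107, -0.0797, 0.2461]
ee_rot: [0.99, 0.138, 0.001, 0.0]
ft_force: [0.2, 0.1, 1.0]
grip_width: 0.001
grasp_force: 0.0
```

```bash
python3 - <<'E'
from h import *
np.set_printoptions(precision=4,suppress=True)
print(T(),manip.tip_extent)
p,C=snap("scene"); 
for l in("cover_hinge","cover_edge"):
    for d in manip.tip_of(p,l)[:1]: print(l,round(d["conf"],2),w(C,d["position"]))
q,D=snap("wrist")
r=p["color"][140:280,180:380]
im=np.hstack([cv2.resize(q["color"],(400,300)),cv2.resize(r,(400,300))])
cv2.imwrite("pics/h.png",im[:,:,::-1])
E
```

```text
[[ 0.9616  0.2743  0.0017  0.5107]
 [ 0.2743 -0.9616 -0.0004 -0.0797]
 [ 0.0015  0.0008 -1.      0.2461]
 [ 0.      0.      0.      1.    ]] 0.1734
cover_hinge 0.68 [ 0.5141 -0.0779  0.0629]
cover_edge 0.91 [ 0.5033 -0.0817  0.058 ]
```

View pics/h.png

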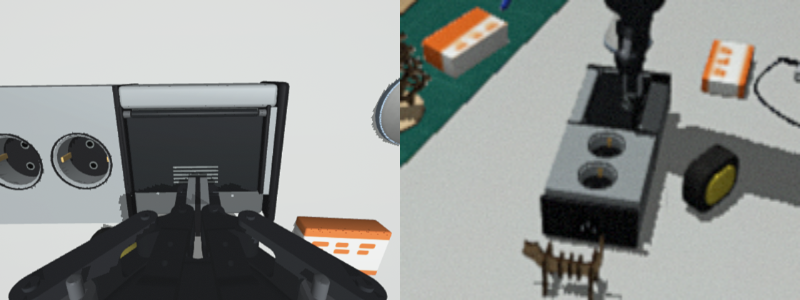

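The fingertip hovers over the ribs (left panel, about 195,180), clear of everything else.

Call:
move_arm:
  plan: [0,0,0,0,0,0.009,0,0,0,0,0,0,0.014,0,0,0,0,0,0,0.018,0,0,0,0,0,0,0.02,0,0,0,0,0,0,0.02,0]

```text
clock: 5.1
position: [0.5106, -0.0797, 0.2263]
ee_rot: [0.99, 0.138, 0.0, 0.001]
ft_force: [-9.1, 0.1, 24.4]
grip_width: 0.005
grasp_force: 12.6
```

On the stop (24 N). Now I'll lift clear and let it open.

Call:
move_arm:
  plan: [0,0,0,0,0,-0.05,0,0,0,0,-0.01,0,-0.11,0,0,0,0,-0.03,0,-0.15,0,0,0,0,-0.04,0,-0.16,0,0,0,0,-0.04,0,-0.16,0,0,0,0,-0.04,0,-0.16,0,0,0,0,-0.04,0,-0.16,0,0,0,0,-0.04,0,-0.16,0,0,0,0,-0.04,0,-0.16,0,0,0,0,-0.04,0,-0.16,0]

```text
clock: 6.35
position: [0.4717, -0.0907, 0.3846]
ee_rot: [0.99, 0.138, -0.0, -0.0]
ft_force: [0.8, 0.1, 0.4]
grip_width: -0.002
grasp_force: 0.0
```

```bash
python3 - <<'E'
from h import *
np.set_printoptions(precision=4,suppress=True)
print(T())
ims=[]
for n in("wrist","scene"):
  p,C=snap(n); ims.append(p["color"])
  for l in("cover_hinge","cover_edge","cutout_top","power_block"):
    for d in manip.tip_of(p,l)[:1]: print(l,round(d["conf"],2),w(C,d["position"]))
im=np.hstack([cv2.resize(ims[0],(400,300)),cv2.resize(ims[1][140:280,180:380],(400,300))])
cv2.imwrite("pics/o.png",im[:,:,::-1])
E
```

```text
[[ 0.9616  0.2743 -0.      0.4717]
 [ 0.2743 -0.9616  0.     -0.0907]
 [-0.     -0.     -1.      0.3846]
 [ 0.      0.      0.      1.    ]]
cover_hinge 0.92 [ 0.5614 -0.0555  0.0558]
cover_edge 0.66 [ 0.5431 -0.0678  0.1204]
cutout_top 0.5 [ 0.5171 -0.0531  0.0471]
power_block 0.89 [ 0.5073 -0.0158 -0.0014]
cover_hinge 0.84 [ 0.5611 -0.0649  0.0562]
cover_edge 0.79 [ 0.5421 -0.0726  0.1179]
cutout_top 0.6 [ 0.5152 -0.0559  0.0486]
power_block 0.66 [ 0.5097 -0.017   0.0027]
```

View pics/o.png

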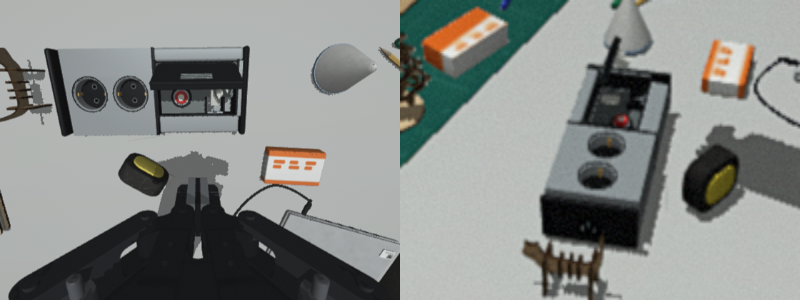

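The cover stands fully open; the red button shows at about (181,98) in the left panel. I'll approach it tilted 20° (body away from the cover), along the tool axis.

Call:
move_arm:
  plan: [0,0.17,0,-0.015,-0.012,0.03,0,0,0.35,0,-0.027,-0.023,0.06,0,0,0.35,0,-0.027,-0.023,0.099,0,0,0.35,0,-0.027,-0.023,0.099,0,0,0.35,0,-0.015,-0.023,0.133,0,0,0.35,0,-0.005,-0.023,0.16,0,0,0.35,0,-0.005,-0.023,0.16,0,0,0.35,0,-0.005,-0.023,0.16,0]

```text
clock: 7.85
position: [0.4612, -0.0701, 0.2263]
ee_rot: [0.975, 0.136, 0.173, -0.024]
ft_force: [-0.3, 0.3, -0.2]
grip_width: 0.001
grasp_force: 0.0
```

```bash
python3 - <<'E'
from h import *
np.set_printoptions(precision=4,suppress=True)
W=T();print(W, "tip",w(W,[0,0,.1734]),"corner",w(W,[-.011,0,.1734]))
p,C=snap("wrist"); q,D=snap("scene")
for l in("cutout_top","cover_edge"):
    for P,K in((p,C),(q,D)):
        for d in manip.tip_of(P,l)[:1]: print(l,round(d["conf"],2),w(K,d["position"]))
im=np.hstack([cv2.resize(p["color"],(400,300)),cv2.resize(q["color"][140:280,180:380],(400,300))])
cv2.imwrite("pics/b.png",im[:,:,::-1])
E
```

```text
[[ 0.9029  0.2743  0.331   0.4612]
 [ 0.2578 -0.9616  0.0937 -0.0701]
 [ 0.344   0.0007 -0.939   0.2263]
 [ 0.      0.      0.      1.    ]] tip [ 0.5186 -0.0538  0.0635] corner [ 0.5087 -0.0567  0.0597]
cutout_top 0.44 [ 0.551  -0.069   0.1027]
cutout_top 0.43 [ 0.5139 -0.0566  0.0487]
cover_edge 0.56 [ 0.5435 -0.0687  0.1154]
cover_edge 0.46 [ 0.5454 -0.0678  0.1175]
```

View pics/b.png

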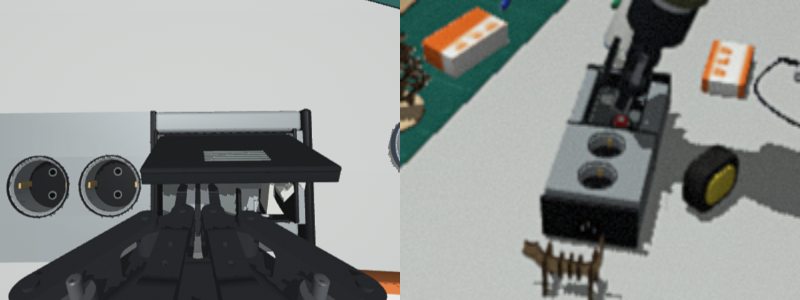

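Call:
move_arm:
  plan: [0,0,0,-0.001,0,0.008,0,0,0,0,-0.001,0,0.012,0,0,0,0,-0.001,0,0.015,0,0,0,0,-0.001,0,0.017,0,0,0,0,-0.001,0,0.017,0]

```text
clock: 8.78
position: [0.4648, -0.0682, 0.2089]
ee_rot: [0.975, 0.137, 0.171, -0.024]
ft_force: [-25.0, 2.0, 33.9]
grip_width: 0.003
grasp_force: 13.9
```

Hard stop. I'll back out along the tool axis and check the button.

Call:
move_arm:
  plan: [0,0,0,0,0,-0.02,0,0,0,0,0,0,-0.08,0,0,0,0,0,0,-0.13,0,0,-0.17,0,0,0,-0.15,0,0,-0.35,0,0,0,-0.17,0,0,-0.35,0,0,0,-0.17,0,0,-0.35,0,0,0,-0.17,0]

```text
clock: 9.65
position: [0.4093, -0.0845, 0.367]
ee_rot: [0.99, 0.139, 0.001, -0.001]
ft_force: [-0.1, -0.5, -0.4]
grip_width: 0.002
grasp_force: 0.0
```

```bash
python3 - <<'E'
from h import *
np.set_printoptions(precision=4,suppress=True)
W=T();print(W)
for n in("wrist","scene","wrist"):
  p,C=snap(n)
  for l in("cutout_top","cover_edge","cover_hinge","power_block"):
        for d in manip.tip_of(p,l)[:1]:
            print(n,l,round(d["conf"],2),w(C,d["position"]))
            if n=="wrist" and l=="cutout_top":
                t=d["position"];print("px",p["fx"]*t[0]/t[2]+p["cx"],p["fy"]*t[1]/t[2]+p["cy"]); print(p["fx"],p["cx"],p["cy"],C)
c=p["color"][20:220,140:406]; cv2.imwrite("pics/c.png",cv2.resize(c,(798,600),interpolation=cv2.INTER_CUBIC)[:,:,::-1])
E
```

```text
[[ 0.9615  0.2747  0.0027  0.4093]
 [ 0.2747 -0.9615  0.002  -0.0845]
 [ 0.0031 -0.0012 -1.      0.367 ]
 [ 0.      0.      0.      1.    ]]
wrist cutout_top 0.8 [ 0.5147 -0.0539  0.0437]
px 276.4453333647584 72.444582784939
302.8085966019309 276.4453333647584 205.03599580594818 [[ 0.2746 -0.9164 -0.2911  0.4851]
 [-0.9616 -0.262  -0.0821 -0.0626]
 [-0.001   0.3025 -0.9532  0.3355]
 [ 0.      0.      0.      1.    ]]
wrist cover_edge 0.66 [ 0.5457 -0.0698  0.1137]
wrist cover_hinge 0.79 [ 0.5617 -0.0598  0.0581]
wrist power_block 0.96 [ 0.5101 -0.0113  0.0004]
scene cutout_top 0.39 [ 0.5124 -0.0562  0.0446]
scene cover_edge 0.6 [ 0.5461 -0.0676  0.1197]
scene cover_hinge 0.86 [ 0.5623 -0.0647  0.0562]
scene power_block 0.88 [ 0.5128 -0.0147  0.0052]
wrist cutout_top 0.8 [ 0.5151 -0.0522  0.0429]
px 274.08753561591135 70.30469587182989
302.8085966019309 276.4453333647584 205.03599580594818 [[ 0.2741 -0.9159 -0.2934  0.4849]
 [-0.9617 -0.261  -0.084  -0.0628]
 [ 0.0004  0.3051 -0.9523  0.3364]
 [ 0.      0.      0.      1.    ]]
wrist cover_edge 0.71 [ 0.5436 -0.0692  0.1145]
wrist cover_hinge 0.59 [ 0.5609 -0.059   0.0607]
wrist power_block 0.76 [ 0.5078 -0.0119  0.0009]
```

View pics/c.png

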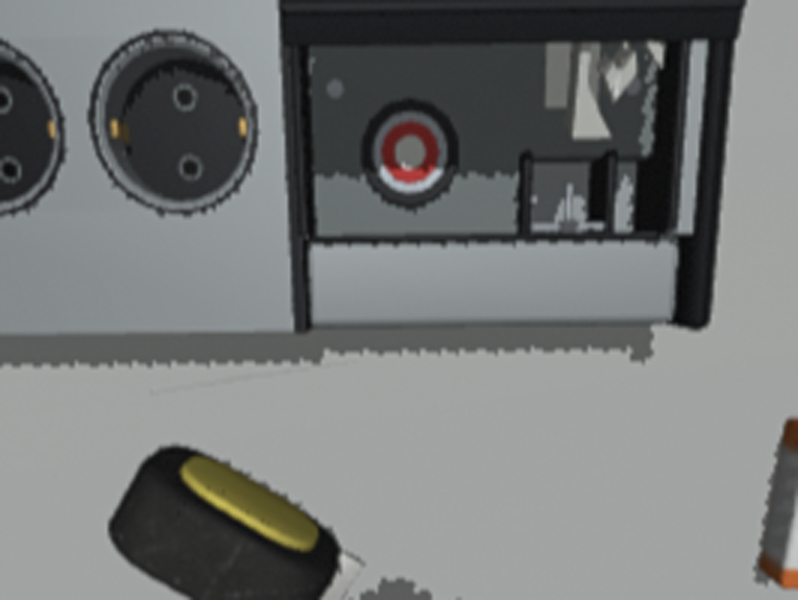

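The picture shows the button (410,152) sunk in its collar, and its measured height fell from about 48 to 44 mm. Next I go over and behind the open cover.

Call:
move_arm:
  plan: [0,0,0,0.05,0.01,0,0,0,0,0,0.11,0.022,0,0,0,0,0,0.166,0.022,0,0,0,0,0,0.166,0.022,0,0,0,0,0,0.166,0.022,0.05,0,0,0,0,0.166,0.022,0.094,0,0,0,0,0.166,0.022,0.094,0,0,0,0,0.166,0.022,0.094,0]

```text
clock: 11.4
position: [0.5752, -0.0603, 0.2762]
ee_rot: [0.99, 0.138, 0.001, 0.0]
ft_force: [-0.1, -0.2, 0.1]
grip_width: 0.002
grasp_force: 0.0
```

```bash
python3 - <<'E'
from h import *
np.set_printoptions(precision=4,suppress=True)
W=T();print(W,manip.get_obs()["ft_force"]); t=w(W,[0,0,.1734]); d=t[:2]-[.562,-.064]
print("u",d@W[:2,0],"y",d@W[:2,1],"z",t[2])
p,C=snap("scene")
for l in("cover_edge","cover_hinge"):
    for d in manip.tip_of(p,l)[:1]: print(l,d["conf"],w(C,d["position"]))
E
```

```text
[[ 0.9617  0.2741  0.0021  0.5752]
 [ 0.2741 -0.9617 -0.0006 -0.0603]
 [ 0.0019  0.0012 -1.      0.2762]
 [ 0.      0.      0.      1.    ]] [-0.0806 -0.1539  0.1083]
u 0.014009563604706237 y 0.0002455984669169423 z 0.10279864208043704
cover_edge 0.64 [ 0.5417 -0.0688  0.1171]
cover_hinge 0.65 [ 0.5631 -0.0631  0.058 ]
```

Call:
move_arm:
  plan: [0,0,0,-0.016,0,0.003,0,0,0,0,-0.024,0,0.004,0,0,0,0,-0.032,0,0.007,0,0,0,0,-0.04,0,0.011,0,0,0,0,-0.047,0,0.017,0,0,0,0,-0.053,0,0.024,0,0,0,0,-0.056,0,0.029,0,0,0,0,-0.058,0,0.033,0,0,0,0,-0.058,0,0.033,0]

```text
clock: 12.68
position: [0.5188, -0.0762, 0.2406]
ee_rot: [0.99, 0.138, -0.001, -0.0]
ft_force: [-0.2, -1.1, 1.0]
grip_width: -0.001
grasp_force: 0.6
```

```bash
python3 - <<'E'
from h import *
np.set_printoptions(precision=4,suppress=True)
W=T();print(manip.get_obs()["ft_force"]); t=w(W,[0,0,.1734]); d=t[:2]-[.562,-.064]
print("u",d@W[:2,0],"y",d@W[:2,1],"z",t[2])
p,C=snap("scene","s.png")
for l in("cover_edge","cover_hinge","power_block"):
    for d in manip.tip_of(p,l)[:1]: print(l,d["conf"],w(C,d["position"]))
cv2.imwrite("pics/s.png",cv2.resize(p["color"][130:290,170:390],(660,480))[:,:,::-1])
E
```

```text
[-0.2301 -1.0598  1.01  ]
u -0.0451105697365302 y -0.00012313212318674151 z 0.06723027435582199
cover_edge 0.81 [ 0.5062 -0.0805  0.0663]
cover_hinge 0.95 [ 0.5609 -0.0649  0.0586]
power_block 0.72 [ 0.5103 -0.0156  0.0048]
```

View pics/s.png

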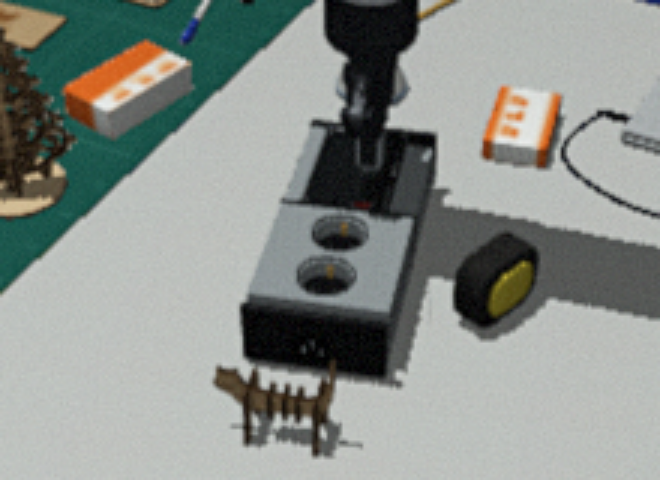

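The cover is nearly shut beneath the fingertip (360,150) and still in contact. Now I press it onto the stop.

Call:
move_arm:
  plan: [0,0,0,-0.002,0,0.004,0,0,0,0,-0.003,0,0.008,0,0,0,0,-0.003,0,0.012,0,0,0,0,-0.003,0,0.0155,0,0,0,0,-0.003,0,0.0155,0,0,0,0,-0.003,0,0.0155,0]

```text
clock: 13.62
position: [0.5166, -0.0767, 0.2273]
ee_rot: [0.99, 0.138, 0.0, 0.001]
ft_force: [-8.3, 1.2, 27.0]
grip_width: -0.004
grasp_force: 13.9
```

Call:
move_arm:
  plan: [0,0,0,0,0,-0.01,0,0,0,0,0,0,-0.05,0,0,0,0,-0.02,0,-0.11,0,0,0,0,-0.06,0,-0.15,0,0,0,0,-0.06,0,-0.15,0,0,0,0,-0.06,0,-0.15,0,0,0,0,-0.06,0,-0.15,0,0,0,0,-0.06,0,-0.15,0]

```text
clock: 14.62
position: [0.4587, -0.0931, 0.3745]
ee_rot: [0.99, 0.139, -0.001, -0.001]
ft_force: [-0.1, 0.1, -1.0]
grip_width: 0.002
grasp_force: 0.0
```

```bash
python3 - <<'E'
from h import *
np.set_printoptions(precision=4,suppress=True)
p,C=snap("wrist","f.png")
for l in("cover_edge","cover_press","cover_hinge","power_block"):
    for d in manip.tip_of(p,l)[:1]: print(l,d["conf"],w(C,d["position"]))
E
```

```text
cover_edge 0.89 [ 0.5015 -0.0793  0.0558]
cover_press 0.64 [ 0.5187 -0.0795  0.0583]
power_block 0.74 [ 0.5093 -0.0154 -0.0016]
```

View pics/f.png

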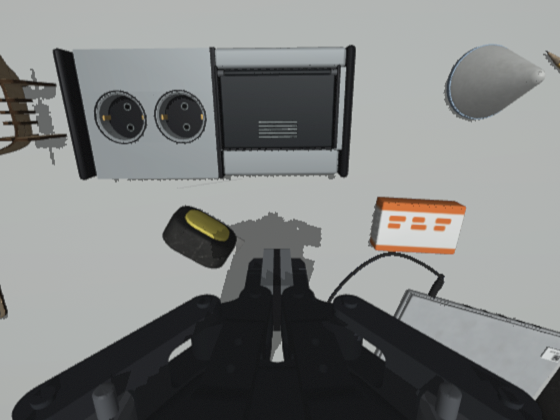

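The cover sits flush (220–338, 67–152) and latched, and the block and the things around it have not moved. Handing in.

```bash
python3 -c "
from workcell import manip
print(manip.hand_in())"
```

```text
the job is handed in; nothing more can be done
None
```

I opened the cover, pushed the red button in to its stop, latched the cover shut again and handed the job in at about 15 s; hand-in gave no verdict, and the button's full depth is inferred from contact force and camera height, not read from its joint.

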